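Hang the green grade sign on its screw

TASK

Take the green keyhole sign out of the rack, put its round opening over the screw head on the stand, and slide it down so that it hangs upright with the screw at the top of its narrow slot. Let go of it, and leave the red sign standing in the rack.

Things in the scene. Friction and masses are not known exactly. Their poses are not given: they have to be found in the camera images.
- sign_green: Green upright sign, 8 mm thick (x), 90 wide (y), 119 tall (z) plus a grip tab on top 36 wide, 45 tall (164 in all), 0.16 kg. Origin: centre of lower edge, z up. Keyhole through it on the centre line: round opening 52 mm across, centre 56 mm above the origin, tapering from 60 to 82 mm into a slot 20 mm wide that ends in a V at 102 mm. Hung, the screw's axis is about 95 mm above the origin.
- sign_red: The red sign, the same in shape and size, standing in the other slot of the rack, parallel to the green one and 110 mm from it, centre to centre. It stays there.
- sign_rack: Grey rack fixed to the table, 64 mm deep (x), 218 wide (y), 30 high, origin at the centre of its underside. Two slots side by side, 55 mm either side of the origin along y, 10 mm wide, floor 6 mm above the table; the signs stand in them 24 mm deep, either one in either slot, and come out straight up.
- screw (a point): Mid-shank of a big screw that juts from an upright board on a fixed stand; it points along the point's -x, toward the robot; z up, 130 mm over the table. Shank 10 mm thick, free 11 mm either way from here to board and to head; brass head 30 mm across, 6 mm thick. Board 70 mm wide, 14 thick, its top 15 mm above the screw axis. Foot plate 10 mm high, reaching 36 mm toward the robot from here.

How it is judged:
On the way:
1. the green sign is over the screw head, with the shank inside its keyhole (x of screw in the frame of sign_green between -0.014 and 0.014 m and y of screw in the frame of sign_green between -0.026 and 0.026 m and z of screw in the frame of sign_green between 0.03 and 0.104 m), for 0.1 s.
At the end, for the whole second after the job is handed in: The green sign hangs at rest on the screw, behind its head, the shank at the top of the slot (86 to 104 mm above the lower edge of the sign) and within 10 mm of its centre line, upright within 11 degrees; the red sign still stands in the rack (x of screw in the frame of sign_green between -0.014 and 0.014 m and y of screw in the frame of sign_green between -0.01 and 0.01 m and z of screw in the frame of sign_green between 0.086 and 0.104 m and angle between each of sign_green, sign_red's own z axis and vertical below 0.2 rad and linear speed of sign_green below 0.03 m/s and horizontal distance between sign_red and sign_rack below 0.07 m and height (world z) of sign_red below 0.02 m); the robot touches nothing.
It fails at once if the red sign is pulled from the rack or knocked about (moved over 25 mm) (distance of sign_red from where it was at the start of the episode above 0.025 m).
It also fails if it takes over 48 s, if anything falls off the work surface, if the arm or the gripper's body presses on something with over 40 N, if the wrist force passes 120 N, or if a joint passes its speed limit or range.

ROBOT

A 6-joint arm with a two-finger parallel gripper is mounted at the origin on a cart in front of the work surface, level with it; the furniture and walls round the work are solid. World frame = base frame: x ahead of the robot, y to its left, z up, the work surface at z = 0. Lengths are in m, angles in rad, forces in N, time in s.
With the tool pointing down it reaches from about 0.25 to 0.775 m from the base axis. Payload 4 kg.
Tool frame: the origin (TCP) lies at the very end of the fingers, on their centre line; the grasp point (between the pads) lies 19 mm behind it (robot.pinch_z is the distance from the TCP to the grasp point, in m); z points along the fingers, y is the line along which they close (so a half turn about z gives the same grasp; the last joint's range is limited). The gripper opens to 94 mm and grips with 3 to 60 N. Pads are 16 mm wide; open, the fingers measure 119 mm over their backs; the gripper's body (75 mm by 177 mm) begins 78 mm behind the grasp point.
Start: joints at [1.111, 0.087, 1.371, -0, 1.684, -0.103], TCP at [0.192, 0.515, 0.206] pointing down, gripper open.
Joint ranges: [-3.1, 3.1], [-0.76, 2.03], [0.27, 2.55], [-1.08, 4.22], [0.17, 2.65], [-2.57, 2.57]. Speed limits (rad/s): [2.79, 2.79, 3.14, 3.14, 3.14, 3.14].

INTERFACE

Orientations are given as [roll, pitch, yaw] about the fixed x, y, z axes, in that order (R = Rz(yaw) Ry(pitch) Rx(roll)).
In Python, from bench import robot gives the robot as it stands.
- The arm moves only by the tool arm_command, never from a script. Its argument "targets" is one flat list of numbers, 7 for each row, row after row: the turn, a rotation vector about the tool's x, y, z in degrees, then the shift along the tool's x, y, z in mm, then the closure, from -1 (fully open) to 1 (shut). In form: [ax, ay, az, x, y, z, hand, ax, ay, az, x, y, z, hand, ...]. A call has 1 to 20 rows; each row is the pose to reach, as a shift and turn from the pose commanded when the call began, along the tool's axes at that moment; what a row does not reach only later rows make up. A row lasts 1/10 s, in which the tool goes at most 50 mm and 8.59 degrees, less where a joint would pass 70% of its speed; a pose out of reach is approached as far as the arm can. A call with a gripper value outside its range is refused whole. The fingers move at their own pace and stop on an object; the grip force is fixed at half the most. Time passes only in rows, so rows that repeat a pose let the fingers close. It gives the time, the measured TCP pose, the force, the opening and the grip force at its end, in the units of the state.
- robot.get_obs(): the state, without advancing time (a new reading comes with each control period).
- robot.snapshot(name): name is "side" or "top" or "wrist"; returns a dict with "color" (384x512x3 uint8, red, green, blue), "range_z" (384x512 float32, m along the optical axis (not along the pixel's ray), 0 where there is no reading), "fx", "fy", "cx", "cy" (pixels), "T" (4x4, takes a point from camera to world coordinates); the wrist camera has in their place "T_tool_cam" (4x4, takes a point from camera to tool coordinates, whose origin is the TCP and whose axes are the flange's). Camera axes: x right, y down, z forward; pixel columns grow to the right and rows downward; lengths in m; the calibration is good to about 2 mm. A picture is of the moment at which its call begins: read the wrist's pose just before it.
- robot.close_job(): hands the job in; it is judged then, once.
The state is a dict: "time": time; "joint_positions": joint angles; "qvel": joint speeds; "joint_torque": joint torques, N m; "tool_pos": TCP position; "ee_rot": TCP orientation; "wrist_force": force on the tool from outside, world axes, zero at the start; "wrist_torque": the same for the moment, N m; "width": finger opening in m; "finger_force": force on a finger pad.
Only numpy, scipy, OpenCV 4.12 (cv2) and the standard library are available. Lean on these libraries where they do the work, as an engineer would, in place of code of your own. Each camera call takes 0.05 s, during which the arm holds its last target. There are 200 camera calls.

## Working session

There is one attempt and no reset: what is moved stays moved. The work goes in short steps, Python scripts to look and compute and a tool call to move; the robot and the scene stay as the last step left them, time stands still between calls to the robot, and variables do not carry over. Pictures are saved under pics/ and viewed, at most 10 in all, crops included, and the job is handed in when it is done.

Besides the shell and the picture viewer there is one more tool, called as a command line: name --argument value ..., lists and objects as JSON in quotes. arm_command: Moves the arm, as the interface text tells. Its arguments: {"type":"object","properties":{"targets":{"type":"array"}},"required":["targets"]}

```bash
mkdir -p pics; python3 - <<'E'
from bench import robot
import cv2,numpy as np,pickle
o=robot.get_obs();print(o)
d={}
for n in("side","top"):
    s=robot.snapshot(n);d[n]=s
    print(n,s["T"].round(3).tolist(),s["fx"],s["cx"],s["cy"])
pickle.dump(d,open("d0.pkl","wb"))
cv2.imwrite("pics/a.png",cv2.resize(np.hstack([d[n]["color"][...,::-1] for n in d]),(800,300),interpolation=cv2.INTER_AREA))
E
```

```text
{'time': 0.0, 'joint_positions': array([ 1.11090459e+00,  8.79620717e-02,  1.37223775e+00, -4.74970130e-05,
        1.68359463e+00, -1.03118981e-01]), 'qvel': array([ 6.43426246e-04, -8.90744539e-04,  1.41490138e-03,  2.46017157e-05,
       -8.18925635e-04, -6.46927724e-04]), 'joint_torque': array([-4.93140487e-04, -3.40180635e+01, -3.02429187e+01,  7.17048207e-02,
        3.30773159e-02, -1.41113924e-04]), 'tool_pos': array([0.19187474, 0.51486302, 0.20430869]), 'ee_rot': array([-3.13939769e+00, -1.79689183e-04,  2.78481440e+00]), 'wrist_force': array([ 0.07293622, -0.40039328,  0.11041342]), 'wrist_torque': array([0.03586602, 0.04807077, 0.00715814]), 'finger_force': 0.0, 'width': 0.0940440568785303}
side [[-0.976, -0.081, 0.202, 0.335], [-0.217, 0.362, -0.906, 0.95], [0.0, -0.929, -0.371, 0.469], [0.0, 0.0, 0.0, 1.0]] 489.69277686683506 262.60465945526414 188.52630499715997
top [[-0.027, -0.992, 0.123, 0.458], [-1.0, 0.026, -0.01, 0.047], [0.007, -0.124, -0.992, 0.963], [0.0, 0.0, 0.0, 1.0]] 362.75197318858125 253.80675464535284 188.6255990901661
```

View pics/a.png

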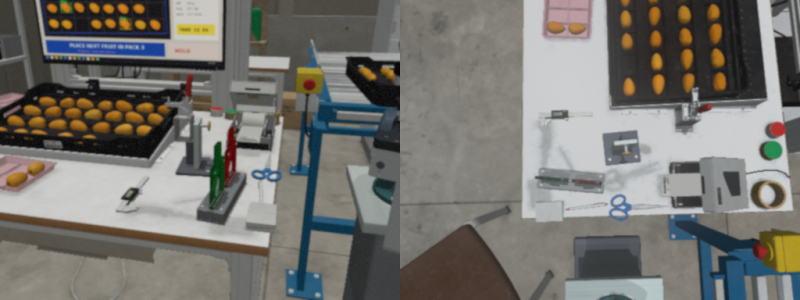

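The side view shows the green sign at about (216,170) and the red one at (230,155) in the rack. The top view puts the rack near (570,180) and the screw stand near (622,148). The signs lie in one plane, green toward +y.

```bash
cat > h.py <<'E'
import numpy as np,cv2
def pts(s,T=None):
    T=s["T"] if T is None else T
    z=s["range_z"];v,u=np.mgrid[:z.shape[0],:z.shape[1]]
    P=np.stack([(u-s["cx"])/s["fx"]*z,(v-s["cy"])/s["fy"]*z,z],-1)@T[:3,:3].T+T[:3,3]
    P[z==0]=np.nan
    return P
def mask(s,c):
    h=cv2.cvtColor(s["color"],cv2.COLOR_RGB2HSV);H,S,V=h[...,0],h[...,1],h[...,2]
    r={"green":(H>45)&(H<90),"red":(H<8)|(H>172),"brass":(H>10)&(H<35)}[c]
    return r&(S>90)&(V>40)
E
python3 - <<'E'
import pickle,numpy as np,cv2
from h import *
d=pickle.load(open("d0.pkl","rb"))
for n in d:
    s=d[n];P=pts(s);x,y,z=P[...,0],P[...,1],P[...,2]
    for c in("green","red","brass"):
        lo,hi=((.2,.0),(.42,.35)) if c!="brass" else ((.3,-.12),(.52,.08))
        m=mask(s,c)&(x>lo[0])&(x<hi[0])&(y>lo[1])&(y<hi[1])&(z>.02)&(z<.2)
        q=P[m]
        if len(q)<5: print(n,c,len(q));continue
        v,u=np.nonzero(m)
        # top edge line direction
        g=q[:,:2]-np.median(q[:,:2],0);w,V=np.linalg.eigh(g.T@g);a=V[:,1]*np.sign(V[1,1])
        print(n,c,len(q),"med",np.median(q,0).round(4),"lo",np.percentile(q,2,0).round(4),"hi",np.percentile(q,98,0).round(4),"dir",a.round(3),"px",u.min(),u.max(),v.min(),v.max())
t=d["top"]["color"][140:270,160:330,::-1];s_=d["side"]["color"][110:290,160:340,::-1]
cv2.imwrite("pics/b.png",np.hstack([cv2.resize(t,(400,306)),cv2.resize(s_,(306,306))]))
P=pts(d["top"])
# stand: points by height
m=(P[...,0]>.35)&(P[...,0]<.55)&(P[...,1]>-.12)&(P[...,1]<.06)
for a,b in((.005,.02),(.12,.135),(.135,.16)):
    k=m&(P[...,2]>a)&(P[...,2]<b)
    q=P[k][:,:2].astype(np.float32)
    if len(q)>4: print("stand",a,b,len(q),cv2.minAreaRect(q),np.median(P[k],0).round(4))
m=(P[...,0]>.25)&(P[...,0]<.42)&(P[...,1]>.0)&(P[...,1]<.3)&(P[...,2]>.024)&(P[...,2]<.036)
q=P[m][:,:2].astype(np.float32);print("rack",len(q),cv2.minAreaRect(q))
E
```

```text
side green 0
side red 0
side brass 1
top green 0
top red 0
top brass 0
stand 0.005 0.02 932 ((0.4508657157421112, -0.027892567217350006), (0.1980474293231964, 0.17874182760715485), 1.3744240999221802) [ 0.5216 -0.0364  0.0079]
stand 0.12 0.135 15 ((0.5442834496498108, -0.04223227500915527), (0.02754043973982334, 0.009798933751881123), 86.02001953125) [ 0.5423 -0.042   0.1324]
stand 0.135 0.16 34 ((0.5428041219711304, -0.042866818606853485), (0.005768550094217062, 0.025757066905498505), 5.839480400085449) [ 0.5431 -0.0423  0.1412]
rack 12 ((0.3694717586040497, 0.20759610831737518), (0.07775335758924484, 0.056792549788951874), 87.2781753540039)
```

View pics/b.png

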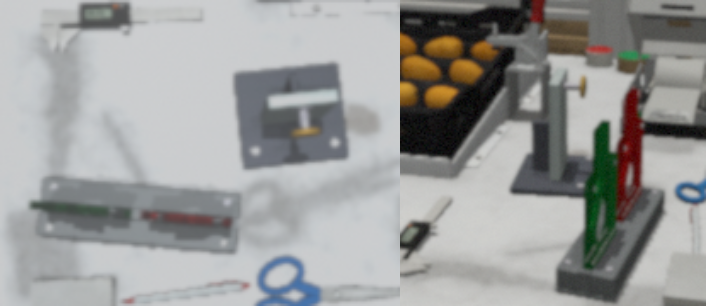

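The left crop (top view) shows the screw jutting toward the robot, with its brass head at about (305,131). The rack runs from (40,200) to (240,230), with green on the left and red on the right. My search box was in the wrong place, so I'll widen it and use pixel areas instead.

```bash
python3 - <<'E'
import pickle,numpy as np,cv2
from h import *
d=pickle.load(open("d0.pkl","rb"))
boxes={"top":{"green":(165,222,215,240),"red":(215,265,220,245),"brass":(280,298,188,202),"standall":(250,315,160,215),"rackall":(170,265,205,250)},
"side":{"green":(265,290,175,270),"red":(282,305,155,245),"brass":(262,276,150,172)}}
for n in d:
    s=d[n];P=pts(s)
    for c,(u0,u1,v0,v1) in boxes[n].items():
        k=np.zeros(P.shape[:2],bool);k[v0:v1,u0:u1]=1
        if c.endswith("all"):
            for a,b in ((.005,.015),(.025,.035),(.138,.155)):
                q=P[k&(P[...,2]>a)&(P[...,2]<b)]
                if len(q)>8: print(n,c,a,len(q),cv2.minAreaRect(q[:,:2].astype(np.float32)),np.median(q,0).round(4))
            continue
        hsv=cv2.cvtColor(s["color"],cv2.COLOR_RGB2HSV)
        h=hsv[...,0].astype(int);S=hsv[...,1]
        m=k&(S>70)&({"green":(h>45)&(h<90),"red":(h<10)|(h>170),"brass":(h>8)&(h<35)}[c])
        v,u=np.nonzero(m);q=P[m];f=~np.isnan(q[:,0]);
        print(n,c,m.sum(),f.sum(),"px",u.min(),u.max(),v.min(),v.max(),"mean",u.mean(),v.mean())
        q=q[f]
        if len(q)>5:
            print("  med",np.median(q,0).round(4),"lo",np.percentile(q,3,0).round(4),"hi",np.percentile(q,97,0).round(4))
            l=q[q[:,2]>.05]
            if len(l)>9: print("  line",cv2.fitLine(l[:,:2].astype(np.float32),cv2.DIST_HUBER,0,.01,.01).ravel().round(4))
E
```

```text
side green 959 955 px 268 286 182 267 mean 277.49843587069864 223.1939520333681
  med [0.4781 0.1868 0.0907] lo [0.4704 0.1403 0.0243] hi [0.4855 0.2223 0.1611]
  line [0.1452 0.9894 0.4795 0.1818]
side red 815 813 px 288 304 162 239 mean 294.8036809815951 200.7803680981595
  med [0.4651 0.0772 0.0875] lo [0.4582 0.0304 0.018 ] hi [0.4723 0.1072 0.162 ]
  line [0.1436 0.9896 0.467  0.0748]
side brass 26 26 px 266 268 155 165 mean 267.03846153846155 159.53846153846155
  med [ 0.5429 -0.0316  0.1363] lo [ 0.5414 -0.0376  0.1261] hi [ 0.5459 -0.0267  0.1434]
  line [ 0.0739 -0.9973  0.5431 -0.0329]Traceback (most recent call last):
  File "<stdin>", line 19, in <module>
    return umr_minimum(a, axis, None, out, keepdims, initial, where)
ValueError: zero-size array to reduction operation minimum which has no identity
```

```bash
python3 - <<'E'
import pickle,numpy as np,cv2
from h import *
d=pickle.load(open("d0.pkl","rb"))
s=d["side"];P=pts(s);hsv=cv2.cvtColor(s["color"],cv2.COLOR_RGB2HSV);h=hsv[...,0].astype(int)
V,U=np.mgrid[:384,:512]
for c,m in (("green",(h>45)&(h<90)&(U>264)&(U<290)&(V>175)&(V<270)),("red",((h<10)|(h>170))&(U>282)&(U<305)&(V>158)&(V<245))):
    q=P[m&(hsv[...,1]>70)]
    for a,b in((.13,.17),(.035,.115)):
        k=q[(q[:,2]>a)&(q[:,2]<b)];print(c,a,len(k),k.min(0).round(4),k.max(0).round(4),np.percentile(k,[4,96],0).round(4).tolist(),((k.max(0)+k.min(0))/2).round(4))
s=d["top"];P=pts(s);hsv=cv2.cvtColor(s["color"],cv2.COLOR_RGB2HSV).astype(int)
x,y,z=P[...,0],P[...,1],P[...,2]
for v in range(221,234,2): print(v,[(int(a),int(b)) for a,b in zip(hsv[v,172:262:6,0],hsv[v,172:262:6,1])],z[v,172:262:6].round(2).tolist())
m=(U>160)&(U<275)&(V>195)&(V<260)
for nm,k,a,b in(("rack",m,.022,.038),("signtop",m,.12,.2),("base",(U>245)&(U<320)&(V>155)&(V<220),.006,.014),("boardtop",(U>245)&(U<320)&(V>155)&(V<220),.138,.155),("head",(U>245)&(U<320)&(V>155)&(V<220),.11,.137)):
    q=P[k&(z>a)&(z<b)]
    if len(q)>4: print(nm,len(q),cv2.minAreaRect(q[:,:2].astype(np.float32)),np.median(q,0).round(4))
b=(U>282)&(U<298)&(V>188)&(V<204)&(hsv[...,0]>8)&(hsv[...,0]<35)&(hsv[...,1]>60)
print("brass",b.sum(),U[b].min(),U[b].max(),V[b].min(),V[b].max(),np.nanmedian(P[b],0)) if b.any() else 0
E
```

```text
green 0.13 167 [0.4717 0.1658 0.1302] [0.4829 0.2042 0.1698] [[0.4737, 0.1671, 0.1317], [0.4823, 0.1926, 0.1657]] [0.4773 0.185  0.15  ]
green 0.035 600 [0.469  0.137  0.0354] [0.4868 0.2295 0.115 ] [[0.4703, 0.1404, 0.0398], [0.4854, 0.222, 0.1121]] [0.4779 0.1833 0.0752]
red 0.13 161 [0.4585 0.0561 0.1301] [0.4709 0.0939 0.1693] [[0.4602, 0.0576, 0.1315], [0.4704, 0.0911, 0.1661]] [0.4647 0.075  0.1497]
red 0.035 443 [ 0.4555 -0.2164  0.0351] [0.4969 0.1136 0.1147] [[0.4583, 0.0305, 0.038], [0.4723, 0.1071, 0.1127]] [ 0.4762 -0.0514  0.0749]
221 [(105, 8), (101, 14), (103, 13), (103, 14), (101, 15), (99, 13), (98, 15), (101, 15), (100, 15), (101, 14), (101, 14), (103, 13), (100, 11), (102, 9), (100, 9)] [-0.0, 0.03, 0.03, 0.03, 0.03, 0.03, 0.03, 0.03, 0.03, 0.03, 0.03, 0.03, 0.03, 0.03, 0.0]
223 [(102, 6), (101, 14), (99, 14), (99, 14), (103, 14), (103, 13), (99, 13), (99, 13), (103, 15), (99, 13), (99, 13), (101, 15), (101, 15), (101, 15), (101, 13)] [-0.0, 0.03, 0.03, 0.03, 0.03, 0.03, 0.03, 0.03, 0.03, 0.03, 0.03, 0.03, 0.03, 0.03, 0.03]
225 [(85, 9), (86, 18), (95, 14), (99, 15
[... 1297 characters left out ...]
300703138113022), 83.50818634033203) [0.4674 0.1316 0.0287]
signtop 39 ((0.4684034585952759, 0.13385255634784698), (0.1414044201374054, 0.008658656850457191), 83.45501708984375) [0.4744 0.1857 0.1449]
base 1270 ((0.5753003358840942, -0.04023096710443497), (0.10970738530158997, 0.11882391571998596), 4.550786018371582) [ 0.5637 -0.0332  0.0086]
boardtop 216 ((0.5607564449310303, -0.041721392422914505), (0.041723236441612244, 0.07023273408412933), 5.8500189781188965) [ 0.5729 -0.041   0.143 ]
head 83 ((0.5539841651916504, -0.04024675115942955), (0.029596315696835518, 0.06608492136001587), 3.065361499786377) [ 0.563  -0.0404  0.1318]
brass 35 284 295 194 197 [ 0.54159722 -0.0432953   0.14015058]
```

```bash
cat >> h.py <<'E'
from scipy.spatial.transform import Rotation as Ro
def rel(o,p,yaw_deg):
    R=Ro.from_euler("xyz",o["ee_rot"]);G=Ro.from_euler("xyz",[np.pi,0,np.radians(yaw_deg)])
    return np.degrees((R.inv()*G).as_rotvec()).round(2),(R.inv().apply(np.array(p)-o["tool_pos"])*1e3).round(1)
E
python3 -c "
from bench import robot;from h import *
o=robot.get_obs();print(rel(o,[.44,.183,.28],82.5))
T=robot.snapshot('wrist')['T_tool_cam'];print(T.round(3))"
```

```text
(array([-1.000e-01,  7.000e-02,  7.706e+01]), array([-348.4, -224.5,  -75.2]))
[[-0.    -0.967 -0.256  0.075]
 [ 1.    -0.001  0.001 -0.001]
 [-0.001 -0.256  0.967 -0.179]
 [ 0.     0.     0.     1.   ]]
```

arm_command --targets '[0,0,0,0,0,-40,-1,0,0,8,-40,-25,-75,-1,0,0,16,-80,-50,-75,-1,0,0,24,-120,-75,-75,-1,0,0,32,-155,-100,-75,-1,0,0,40,-190,-125,-75,-1,0,0,48,-230,-145,-75,-1,0,0,56,-265,-170,-75,-1,0,0,64,-300,-195,-75,-1,0,0,71,-330,-213,-75,-1,0,0,77,-348,-224,-75,-1,0,0,77,-348,-224,-75,-1,0,0,77,-348,-224,-75,-1,0,0,77,-348,-224,-75,-1]'

```text
time: 1.55
tool_pos: [0.4393, 0.1847, 0.2805]
ee_rot: [-3.141, -0.0, 1.443]
wrist_force: [-0.0, 0.9, -0.1]
width: 0.0943
finger_force: 0.0
```

```bash
cat >> h.py <<'E'
def wrist(robot):
    o=robot.get_obs();s=robot.snapshot("wrist");A=np.eye(4);A[:3,:3]=Ro.from_euler("xyz",o["ee_rot"]).as_matrix();A[:3,3]=o["tool_pos"]
    s["T"]=A@s["T_tool_cam"];return o,s
def colour(s,c,smin=70):
    h=cv2.cvtColor(s["color"],cv2.COLOR_RGB2HSV).astype(int);H=h[...,0]
    return {"green":(H>45)&(H<90),"red":(H<10)|(H>170),"brass":(H>8)&(H<35)}[c]&(h[...,1]>smin)
E
python3 - <<'E'
from bench import robot;from h import *
o,s=wrist(robot);print(o["tool_pos"],o["ee_rot"],o["time"])
cv2.imwrite("pics/c.png",s["color"][...,::-1]);P=pts(s);z=P[...,2]
near=(abs(P[...,0]-.475)<.06)&(abs(P[...,1]-.13)<.15)
for c in("green","red"):
    for a,b in((.158,.18),(.11,.135),(.135,.158)):
        q=P[colour(s,c)&near&(z>a)&(z<b)]
        if len(q)>15: print(c,a,len(q),cv2.minAreaRect(q[:,:2].astype(np.float32)),np.median(q,0).round(4),q.min(0).round(4),q.max(0).round(4))
    q=P[colour(s,c)&near&(z>.04)].astype(np.float32)
    if len(q)>9: print(" line",cv2.fitLine(q[:,:2],cv2.DIST_HUBER,0,.01,.01).ravel())
E
```

```text
[0.43934688 0.18473189 0.28047086] [-3.14117415e+00 -4.50055079e-04  1.44328988e+00] 1.55
green 0.158 73 ((0.4764816462993622, 0.1854386180639267), (0.03508657589554787, 0.007936599664390087), 83.39048767089844) [0.4789 0.1861 0.1629] [0.4706 0.1677 0.1582] [0.4823 0.2024 0.1689]
green 0.11 160 ((0.47593915462493896, 0.18551017343997955), (0.08905594050884247, 0.008938875049352646), 83.35850524902344) [0.479  0.1864 0.1208] [0.4679 0.141  0.1102] [0.4854 0.2292 0.1349]
green 0.135 155 ((0.4763939082622528, 0.1855585128068924), (0.035893723368644714, 0.008074607700109482), 83.4205322265625) [0.4786 0.1854 0.1475] [0.4704 0.1677 0.1351] [0.4823 0.2029 0.1579]
 line [0.1657839  0.9861621  0.4787657  0.18637048]
red 0.158 63 ((0.4634735584259033, 0.07388442009687424), (0.031359195709228516, 0.008002318441867828), 82.99276733398438) [0.4643 0.0766 0.1621] [0.4585 0.0581 0.1583] [0.469 0.089 0.168]
red 0.11 146 ((0.4637014865875244, 0.07633275538682938), (0.08946862071752548, 0.008569551631808281), 83.78905487060547) [0.4663 0.0773 0.1219] [0.4562 0.032  0.1101] [0.4726 0.1204 0.135 ]
red 0.135 175 ((0.46367526054382324, 0.07603412121534348), (0.03639870509505272, 0.008058680221438408), 83.37332153320312) [0.4637 0.0763 0.1489] [0.4577 0.058  0.1351] [0.4696 0.0937 0.158 ]
 line [0.16666718 0.98601323 0.46392277 0.06890879]
```

View pics/c.png

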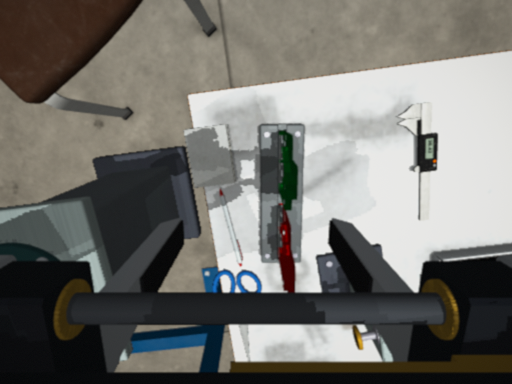

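The wrist view shows the green sign at (288,165), red at (287,245), and the brass head at (360,335). The signs measure 36x8 and 89x8 mm and their centres are 110 mm apart, which matches the data. The green centre is (0.4765, 0.1855), yaw -6.6°. I'll descend and grip.

arm_command --targets '[0,0,-0.7,5.5,37,0,-1,0,0,-0.7,5.5,37,30,-1,0,0,-0.7,5.5,37,60,-1,0,0,-0.7,5.5,37,90,-1,0,0,-0.7,5.5,37,120,-1,0,0,-0.7,5.5,37,140,-1,0,0,-0.7,5.5,37,149,-1,0,0,-0.7,5.5,37,149,-1,0,0,-0.7,5.5,37,149,0.5,0,0,-0.7,5.5,37,149,1,0,0,-0.7,5.5,37,149,1,0,0,-0.7,5.5,37,149,1,0,0,-0.7,5.5,37,149,1,0,0,-0.7,5.5,37,149,1,0,0,-0.7,5.5,37,149,1,0,0,-0.7,5.5,37,149,1,0,0,-0.7,5.5,37,149,1]'

```text
time: 3.3
tool_pos: [0.4773, 0.1846, 0.1314]
ee_rot: [-3.141, -0.0, 1.453]
wrist_force: [-0.5, 0.0, 0.1]
width: 0.0255
finger_force: 0.0
```

arm_command --targets '[0,0,0,0,0,0,1,0,0,0,0,0,0,1,0,0,0,0,0,0,1,0,0,0,0,0,0,1,0,0,0,0,0,0,1,0,0,0,0,0,0,1,0,0,0,0,0,0,1,0,0,0,0,0,0,1]'

```text
time: 4.1
tool_pos: [0.4773, 0.1846, 0.1314]
ee_rot: [-3.142, -0.0, 1.453]
wrist_force: [0.4, 0.2, 0.7]
width: 0.0077
finger_force: 30.0
```

arm_command --targets '[0,0,0,0,0,-10,1,0,0,0,0,0,-20,1,0,0,0,0,0,-35,1,0,0,0,0,0,-50,1,0,0,0,0,0,-70,1,0,0,0,0,0,-90,1,0,0,0,0,0,-110,1,0,0,0,0,0,-130,1,0,0,0,0,0,-150,1,0,0,0,0,0,-170,1,0,0,0,0,0,-185,1,0,0,0,0,0,-185,1]'

```text
time: 5.3
tool_pos: [0.4783, 0.1849, 0.3207]
ee_rot: [3.135, -0.003, 1.453]
wrist_force: [-0.1, -0.1, -1.7]
width: 0.0078
finger_force: 30.0
```

arm_command --targets '[0,0,-2,-20,4,0,1,0,0,-4,-55,11,0,1,0,0,-6,-95,19,0,1,0,0,-8,-135,27,0,1,0,0,-10,-175,35,0,1,0,0,-12,-210,42,0,1,0,0,-12,-228,45,0,1,0,0,-12,-228,45,10,1,0,0,-12,-228,45,35,1,0,0,-12,-228,45,65,1,0,0,-12,-228,45,95,1,0,0,-12,-228,45,110,1,0,0,-12,-228,45,117,1,0,0,-12,-228,45,117,1,0,0,-12,-228,45,117,1,0,0,-12,-228,45,117,1,0,0,-12,-228,45,117,1]'

```text
time: 7.0
tool_pos: [0.496, -0.0472, 0.2009]
ee_rot: [3.139, 0.001, 1.663]
wrist_force: [-0.6, -0.6, -0.7]
width: 0.0078
finger_force: 30.0
```

```bash
cat > m.py <<'E'
from bench import robot;from h import *
import sys
o,w=wrist(robot);print(o["tool_pos"],o["ee_rot"],o["time"])
S=robot.snapshot("side");t=robot.snapshot("top")
def rect(n,q):
    if len(q)>8: print(n,len(q),cv2.minAreaRect(q[:,:2].astype(np.float32)),"med",np.median(q,0).round(4),"lo",np.percentile(q,2,0).round(4),"hi",np.percentile(q,98,0).round(4))
for n,s in(("wrist",w),("side",S),("top",t)):
    P=pts(s);x,y,z=P[...,0],P[...,1],P[...,2];B=(x>.4)&(x<.62)&(y>-.15)&(y<.05)
    g=colour(s,"green")&B&(z<.27);b=colour(s,"brass",60)&B&(x>.5)&(z<.16)&(z>.1)
    rect(n+" green",P[g]);rect(n+" brass",P[b]);rect(n+" boardtop",P[B&~g&~b&(x>.55)&(z>.139)&(z<.15)])
    q=P[g&(z>.09)]
    if len(q)>30:
        c=q.mean(0);u,sv,vt=np.linalg.svd(q-c);print("  green plane",c.round(4),vt[2].round(3),sv.round(3))
p="pics/"+sys.argv[1]+".png"
cv2.imwrite(p,np.hstack([cv2.resize(S["color"][90:290,190:390,::-1],(400,400)),cv2.resize(w["color"][...,::-1],(400,300),interpolation=cv2.INTER_AREA)[:400] if 0 else cv2.copyMakeBorder(cv2.resize(w["color"][...,::-1],(400,300),interpolation=cv2.INTER_AREA),0,100,0,0,cv2.BORDER_CONSTANT)]))
E
python3 m.py d
```

```text
[ 0.49597328 -0.04721956  0.20086894] [3.13910316e+00 6.19095759e-04 1.66251126e+00] 7.0
wrist green 1862 ((0.49520549178123474, -0.03291580453515053), (0.011516798287630081, 0.06400813907384872), 4.724239826202393) med [ 0.4945 -0.0451  0.1971] lo [ 0.4885 -0.0644  0.0739] hi [ 0.4996 -0.0063  0.2407]
wrist brass 348 ((0.5451803207397461, -0.04236524552106857), (0.00905016902834177, 0.028601933270692825), 4.622836112976074) med [ 0.5423 -0.0402  0.1393] lo [ 0.5405 -0.0538  0.121 ] hi [ 0.547  -0.0285  0.1443]
wrist boardtop 1386 ((0.5754526257514954, -0.04016745090484619), (0.01554113533347845, 0.06962611526250839), 4.357934951782227) med [ 0.5747 -0.0379  0.1439] lo [ 0.5676 -0.0724  0.1398] hi [ 0.5831 -0.0067  0.1454]
  green plane [ 0.4947 -0.0437  0.1956] [-0.998 -0.057  0.011] [1.469 0.37  0.109]
side green 276 ((0.4963655173778534, -0.04872269928455353), (0.00813833437860012, 0.09177826344966888), 5.777137756347656) med [ 0.4956 -0.0441  0.1643] lo [ 0.4904 -0.0923  0.0746] hi [ 0.4998 -0.0186  0.2344]
side brass 25 ((0.5252004265785217, -0.060930971056222916), (0.0770222842
[... 162 characters left out ...]
58346319198608, -0.03502236679196358), (0.013189112767577171, 0.06686623394489288), 5.440045356750488) med [ 0.5751 -0.0283  0.1437] lo [ 0.5685 -0.0673  0.1393] hi [ 0.5834 -0.0021  0.1455]
  green plane [ 0.4955 -0.0448  0.1706] [-0.997 -0.08   0.008] [0.618 0.309 0.034]
top green 11 ((0.49107906222343445, -0.010305913165211678), (0.004734037909656763, 0.008735019713640213), 17.115345001220703) med [ 0.4923 -0.01    0.0747] lo [ 0.488  -0.0145  0.0713] hi [ 0.494  -0.0068  0.1021]
top boardtop 46 ((0.5728432536125183, -0.014951483346521854), (0.01849500648677349, 0.012080537155270576), 88.3363265991211) med [ 0.5734 -0.0147  0.1426] lo [ 0.5668 -0.0222  0.1399] hi [ 0.5788 -0.0057  0.1457]
```

View pics/d.png

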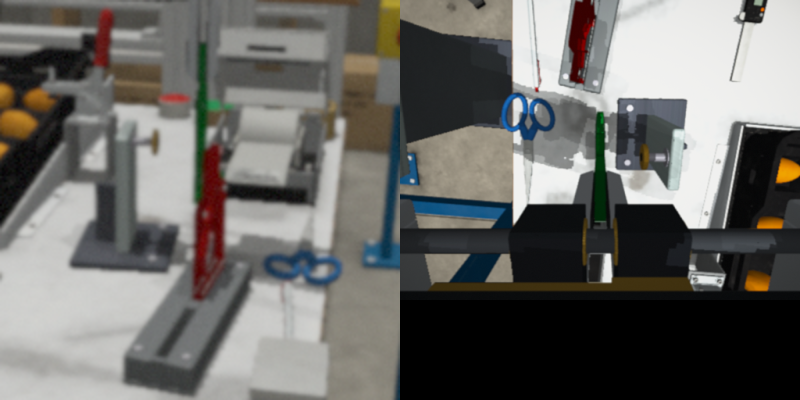

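The side crop shows the sign upright at (205,120) and the brass head at (155,142), with the opening at head height. From the wrist data, the board centre is (0.5755, -0.040), yaw about 4.5°, so mid-shank is at about (0.5576, -0.0416). I'll push the sign over the head.

arm_command --targets '[0,0,0.7,0,5,1,1,0,0,0.7,0,12,1,1,0,0,0.7,0,20,1,1,0,0,0.7,0,28,1,1,0,0,0.7,0,36,1,1,0,0,0.7,0,44,1,1,0,0,0.7,0,52,1,1,0,0,0.7,0,58,1,1,0,0,0.7,0,62,1,1,0,0,0.7,0,62,1,1,0,0,0.7,0,62,1,1]'

```text
time: 8.25
tool_pos: [0.5569, -0.0414, 0.1984]
ee_rot: [-3.141, -0.0, 1.65]
wrist_force: [-0.4, -0.2, -1.6]
width: 0.008
finger_force: 30.0
```

```bash
python3 m.py e
```

```text
[ 0.55690119 -0.04142841  0.19843738] [-3.14130705e+00 -9.06053629e-05  1.65033778e+00] 8.25
wrist green 1997 ((0.5566796064376831, -0.030132807791233063), (0.013298160396516323, 0.07017847895622253), 6.339962959289551) med [ 0.5556 -0.0381  0.1889] lo [ 0.5491 -0.0586  0.0107] hi [0.5609 0.0013 0.2383]
wrist brass 249 ((0.5446398854255676, -0.04156972095370293), (0.005923206452280283, 0.027074992656707764), 5.113419055938721) med [ 0.5446 -0.0384  0.1413] lo [ 0.5411 -0.0536  0.1225] hi [ 0.5479 -0.0284  0.1444]
wrist boardtop 1059 ((0.5754881501197815, -0.03846334293484688), (0.015284859575331211, 0.06629590690135956), 4.563098907470703) med [ 0.5755 -0.0303  0.1438] lo [ 0.568  -0.0626  0.1402] hi [ 0.5838 -0.0062  0.1453]
  green plane [ 0.5556 -0.037   0.1926] [-0.999 -0.05   0.015] [1.507 0.405 0.115]
side green 469 ((0.5616486668586731, -0.04670585319399834), (0.017278682440519333, 0.08490880578756332), 5.9434494972229) med [ 0.5583 -0.0379  0.1478] lo [ 0.5509 -0.0869  0.0725] hi [ 0.5638 -0.0079  0.2326]
side brass 37 ((0.5498694777488708, -0.055802397429943085), (0.006495429202914238, 0.060460787266492844), 12.319832801818848) med [ 0.5445 -0.0317  0.1329] lo [ 0.5414 -0.0528  0.121 ] hi [ 0.5525 -0.0266  0.1432]
side boardtop 85 ((0.5709949731826782, -0.03873626887798309), (0.029048975557088852, 0.09342723339796066), 0.11403821408748627) med [ 0.5744 -0.0269  0.144 ] lo [ 0.5566 -0.0846  0.1394] hi [0.5833 0.0046 0.1477]
  green plane [ 0.5576 -0.0399  0.1579] [-0.997 -0.073 -0.003] [0.773 0.495 0.052]
```

View pics/e.png

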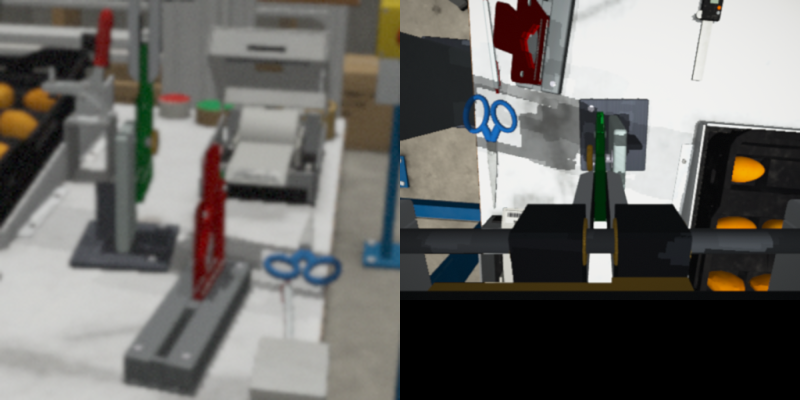

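The sign now sits between the head, at (592,155), and the board, at (620,150), with no contact force. I'll slide it down.

arm_command --targets '[0,0,0,0,0,4,1,0,0,0,0,0,9,1,0,0,0,0,0,14,1,0,0,0,0,0,19,1,0,0,0,0,0,24,1,0,0,0,0,0,28,1,0,0,0,0,0,32,1,0,0,0,0,0,34,1,0,0,0,0,0,35,1,0,0,0,0,0,35,1]'

```text
time: 9.4
tool_pos: [0.557, -0.0414, 0.1634]
ee_rot: [-3.142, -0.0, 1.65]
wrist_force: [0.3, -1.1, -0.3]
width: 0.0078
finger_force: 30.0
```

arm_command --targets '[0,0,0,0,0,0.5,1,0,0,0,0,0,1,1,0,0,0,0,0,1.5,1,0,0,0,0,0,2,1,0,0,0,0,0,2,1]'

```text
time: 9.9
tool_pos: [0.5572, -0.0417, 0.162]
ee_rot: [3.141, 0.001, 1.65]
wrist_force: [0.3, -0.3, 1.2]
width: 0.0082
finger_force: 30.0
```

Contact has started: the vertical force went from -1.6 to +1.2 N. I'll release and then go straight up.

arm_command --targets '[0,0,0,0,0,0,0.7,0,0,0,0,0,0,0.5,0,0,0,0,0,0,0.4,0,0,0,0,0,0,0.3,0,0,0,0,0,0,0.3,0,0,0,0,0,0,0.3,0,0,0,0,0,0,0.3,0,0,0,0,0,0,0.3]'

```text
time: 10.7
tool_pos: [0.557, -0.0414, 0.1615]
ee_rot: [3.142, -0.0, 1.65]
wrist_force: [-0.0, -0.5, 0.1]
width: 0.0328
finger_force: 0.0
```

```bash
python3 m.py f
```

```text
[ 0.55702091 -0.04142073  0.16148742] [ 3.14154570e+00 -7.80915484e-05  1.65031362e+00] 10.7
wrist green 1770 ((0.5509071946144104, -0.03408057615160942), (0.024565672501921654, 0.07328339666128159), 6.217668533325195) med [ 0.556  -0.0401  0.1423] lo [ 0.5494 -0.0609  0.0103] hi [5.614e-01 5.000e-04 1.950e-01]
wrist brass 329 ((0.5444436073303223, -0.04088595509529114), (0.0059432839043438435, 0.025739580392837524), 5.4303879737854) med [ 0.5446 -0.038   0.1412] lo [ 0.5412 -0.0528  0.1278] hi [ 0.5478 -0.0284  0.1444]
wrist boardtop 1322 ((0.5736684203147888, -0.03840983659029007), (0.021966777741909027, 0.07290660589933395), 8.063887596130371) med [ 0.5736 -0.0276  0.1439] lo [ 0.5676 -0.0723  0.1401] hi [ 0.5814 -0.006   0.1454]
  green plane [ 0.556  -0.0387  0.1507] [ 0.998  0.07  -0.008] [1.285 0.357 0.101]
side green 477 ((0.5599351525306702, -0.04318029806017876), (0.014457552693784237, 0.09250153601169586), 8.986790657043457) med [ 0.5588 -0.0397  0.102 ] lo [ 0.5518 -0.0883  0.0333] hi [ 0.5647 -0.0075  0.1923]
side brass 38 ((0.5497607588768005, -0.05530189722776413), (0.00651315925642848, 0.062155842781066895), 12.344057083129883) med [ 0.5445 -0.0321  0.1333] lo [ 0.5414 -0.0509  0.1213] hi [ 0.552  -0.0263  0.1437]
side boardtop 91 ((0.5711075067520142, -0.0416194424033165), (0.09197117388248444, 0.031116150319576263), 88.1280746459961) med [ 0.574  -0.0318  0.1436] lo [ 0.555  -0.087   0.1391] hi [0.5826 0.0028 0.1485]
  green plane [ 0.5581 -0.0401  0.1374] [-0.998 -0.061 -0.014] [0.503 0.352 0.04 ]
```

View pics/f.png

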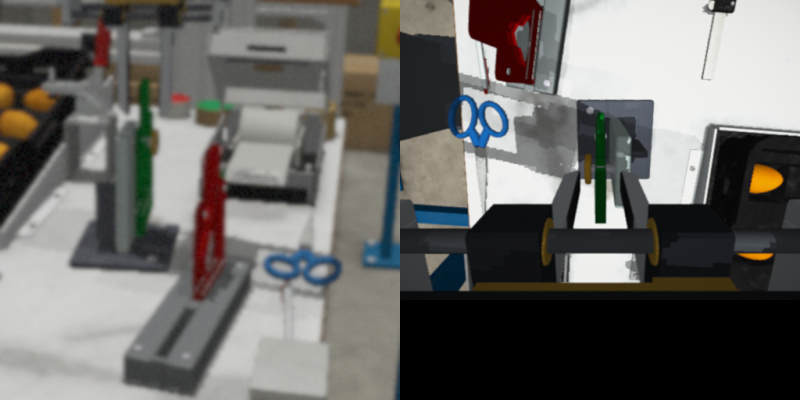

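The fingers are clear on both sides of the tab at (600,185), and the sign hangs upright with its lower edge at z≈0.034. I'll go up and check it.

arm_command --targets '[0,0,0,0,0,-10,0.3,0,0,0,0,0,-30,0.3,0,0,0,0,0,-60,0.3,0,0,0,0,0,-90,0.3,0,0,0,0,0,-120,0.3,0,0,0,0,0,-120,0.3,0,0,0,0,0,-120,0.3,0,0,0,0,0,-120,0.3]'

```text
time: 11.65
tool_pos: [0.5565, -0.0413, 0.2799]
ee_rot: [-3.139, -0.001, 1.65]
wrist_force: [0.5, 0.1, -1.0]
width: 0.0328
finger_force: 0.0
```

```bash
python3 m.py g
```

```text
[ 0.55646259 -0.04133483  0.27988378] [-3.13905372e+00 -7.32542787e-04  1.65033399e+00] 11.65
wrist green 695 ((0.5582377314567566, -0.04812566936016083), (0.012009155936539173, 0.10315030068159103), 5.702755451202393) med [ 0.5566 -0.0379  0.1247] lo [ 0.5494 -0.0869  0.0085] hi [0.5647 0.0009 0.1934]
wrist brass 138 ((0.5441994667053223, -0.0411866120994091), (0.006789553444832563, 0.026349645107984543), 5.25162935256958) med [ 0.5447 -0.0394  0.1412] lo [ 0.5412 -0.054   0.1202] hi [ 0.5479 -0.0284  0.1445]
wrist boardtop 810 ((0.570509672164917, -0.046499103307724), (0.08319857716560364, 0.03140883520245552), 87.5465087890625) med [ 0.5755 -0.0384  0.1439] lo [ 0.5584 -0.079   0.1409] hi [ 0.5837 -0.0062  0.1455]
  green plane [ 0.5563 -0.0408  0.1415] [-0.996 -0.088 -0.003] [0.714 0.356 0.059]
side green 472 ((0.5598281025886536, -0.04317943751811981), (0.014271089807152748, 0.09529106318950653), 9.081829071044922) med [ 0.5588 -0.0396  0.1007] lo [ 0.5521 -0.0879  0.0337] hi [ 0.5647 -0.008   0.192 ]
side brass 38 ((0.5498790740966797, -0.05589121952652931), (0.006526815705001354, 0.06312903016805649), 12.326863288879395) med [ 0.5444 -0.0329  0.1331] lo [ 0.5419 -0.0855  0.1208] hi [ 0.5596 -0.0253  0.1435]
side boardtop 89 ((0.5706143975257874, -0.0428336039185524), (0.09108339250087738, 0.03046444244682789), 87.46027374267578) med [ 0.5733 -0.0339  0.1439] lo [ 0.5555 -0.0861  0.1397] hi [0.5833 0.002  0.1485]
  green plane [ 0.5581 -0.0402  0.1368] [-0.998 -0.063 -0.013] [0.5   0.353 0.039]
```

View pics/g.png

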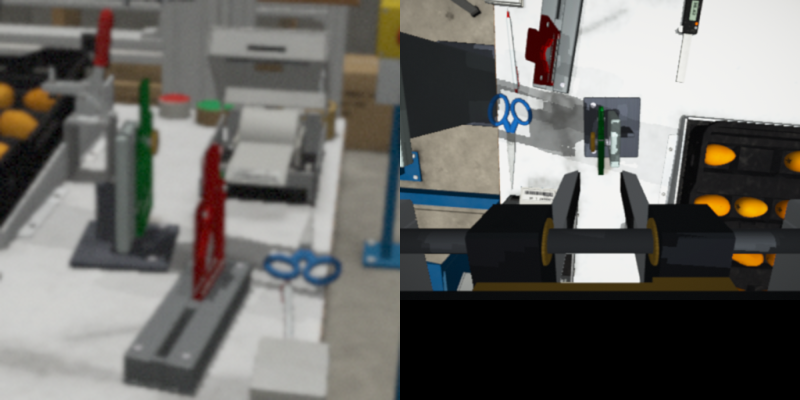

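The sign hangs upright behind the head and hasn't moved since release. The fingers are clear and the red sign is still in the rack, so I'm handing in.

```bash
python3 -c "
from bench import robot;print(robot.close_job())"
```

```text
the job is handed in; nothing more can be done
None
```

The green sign hangs upright on the screw and is released, the red sign still stands in the rack, and I handed the job in at about 12 s; the hand-in gave no pass or fail verdict.

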